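# Clamp a parts carton in the marking jig with the guarded knob

### The arm

A 6-joint arm with a two-finger parallel gripper is mounted at the origin on the work surface. World frame = base frame: x ahead of the robot, y to its left, z up, the work surface at z = 0. Lengths are in m, angles in degrees, forces in N, time in s.
With the tool pointing down it reaches from about 0.375 to 0.9 m from the base axis. Payload 3.1 kg.
Tool frame: the origin (TCP) lies at the centre of the arm's flange, where the gripper is bolted on; the fingertips stand 182 mm ahead of it and the grasp point (between the pads) lies 164 mm ahead of it; x points along the fingers, z is the direction in which the jaws open and shut, and the axes are right-handed (so a half turn about x gives the same grasp; the last joint's range is limited). The gripper opens to 87 mm and grips with 3 to 60 N. Pads are 19 mm wide; open, the fingers measure 117 mm over their backs; the gripper's body (75 mm by 190 mm) begins 51 mm behind the grasp point.
Start: joints at [63.627, 30.224, 82.088, -0, 67.689, -10.227], TCP at [0.174, 0.6, 0.405] pointing down, gripper open.
Joint ranges: [-176.69, 176.69], [-43.24, 126.21], [12.49, 139.97], [-82, 262], [0, 151.66], [-163.58, 163.58]. Speed limits (degrees/s): [159.86, 159.86, 180, 180, 180, 180].

### API

Orientations are given as a 3x3 rotation matrix whose columns are the frame's x, y, z axes.
In Python, from rig import bot gives the robot as it stands.
- The arm moves only by the shell command python3 -m crank 'ROWS' [OPENING]. ROWS is JSON, a list of rows, each an object with "offset": the shift along the tool's x, y, z in m, a list of three; "spin": the turn about the tool's x in rad. A call has 1 to 12 rows; each row shifts and turns the commanded pose from where the row before left it, along the tool's axes as they then stand; what a row does not reach is not made up. A row lasts 1/10 s, in which the tool goes at most 50 mm and 8.59 degrees, less where a joint would pass 70% of its speed; a pose out of reach is approached as far as the arm can. A call is refused whole if a number of a shift passes 0.05 or a number of a turn 0.15, either way. A call with a gripper value outside its range is refused whole. OPENING is the finger opening in m, from 0 to 0.087, set as the call begins (- or left out, the last holds). The fingers move at their own pace and stop on an object; the grip force is fixed at half the most. Time passes only in rows, so rows that do not move let the fingers close. It gives the time, the measured TCP pose, the force and the opening at its end, in the units of the state.
- bot.read_state(): the state, without advancing time (a new reading comes with each control period).
- bot.capture(name): name is "scene" or "top" or "wrist"; returns a dict with "pixels" (420x560x3 uint8, blue, green, red), "depth" (420x560 float32, m along the optical axis (not along the pixel's ray), 0 where there is no reading), "K" (3x3 intrinsics, pixels), "world_to_cam" (4x4, takes a point from world to camera coordinates). Camera axes: x right, y up, looking along -z (the intrinsics and any distortion apply to the point x, -y, -z); pixel columns grow to the right and rows downward; lengths in m; the calibration is good to about 2 mm. A picture is of the moment at which its call begins.
- bot.hand_in(): hands the job in, once; it reports no verdict.
Trained networks look in a picture, given as the dict that the camera call returned (one of the last four; its "shot" number tells which), for a name from the list of things; names that differ only in an ending like _2 or _b are one class to them, and where a whole thing is asked for, a point or a joint stands for the part that bears it (a point fixed in the world has none). Each returns a list of dicts, best first, with "p" (0 to 1); they miss things now and then, are a little off and sometimes report something else, mostly with a low value. They report only what shows in the picture. A call takes as long as a camera call. They do not tell look-alikes from the thing itself.
- bot.regions_of(label, picture): "region" (420x560 bool, what is visible of it) and "extent" ([centre column, centre row, width, height] in pixels, round what is visible of it).
The state is a dict: "time_s": time; "joint_positions": joint angles; "qvel": joint speeds; "tau": joint torques, N m; "position": TCP position; "tcp_rot": TCP orientation; "force": force on the tool from outside, world axes, zero at the start; "moment": the same for the moment, N m; "opening": opening from 0.0 (shut) to 1.0 (fully open).
Only numpy, scipy, OpenCV 4.12 (cv2) and the standard library are available. Lean on these libraries where they do the work, as an engineer would, in place of code of your own. Each camera call takes 0.05 s, during which the arm holds its last target.

### The job

At the parts pick-up counter, set the small cardboard carton down flat on the metal bed of the marking jig, between the orange jaw and the dark stop, centred across the bed and with its long side running from jaw to stop. Then reach through the round hole in the yellow guard and turn the sunken red knob clockwise until the jaw has pushed the carton up to the stop and holds it snugly, without crushing it, and let go. Don't bang or lean on the guard or the jaw, and leave the stamp, the white box and the tape roll where they are.

Things in the scene. Friction and masses are not known exactly. Their poses are not given: they have to be found in the camera images.
- jig: Fixed marking jig: grey base plate 250 (x) x 240 (y) x 12 mm; origin under its centre, on the counter. Its -x half carries a blue housing 110 x 110 mm (centre at jig x -65, y 0) with the sunken knob; its +x half the aluminium bed, 120 x 230 mm (centre at jig x +62, y 0), top 30 mm above the counter, on which the orange jaw slides towards jig +y, facing the dark steel stop.
- guard: Yellow plate 110 x 110 x 5 mm lying level on the housing, with a round hole of 77 mm diameter centred over the knob. Origin at the centre of its underside; its upper face is 85 mm above the counter. The well inside is 98 x 98 mm; a gripper must be partly closed to pass the hole. Do not load it with more than 15 N.
- knob_grip (a point): Point on the knob's vertical axis at the height to grip, 56 mm above the counter; x axis along the blade. The knob is an upright red blade 36 mm long, 12 thick, 40 tall, its top 70 mm above the counter (15 mm below the guard's upper face), on a black disc (56 mm diameter) whose upper face is 30 mm above the counter.
- knob (a joint): Knob angle in rad, 0 to 2.8, growing clockwise seen from above; at 0 the blade lies along the jig's x axis. Each rad clockwise moves the jaw 12 mm towards the stop. It starts at 0 to 0.33. Turning it free takes about 0.25 N m of steady friction (less while it stands still); each newton of clamping force adds 0.012 N m. It stays where it is left.
- jaw: Sliding jaw: dark block with an orange pressing plate (60 mm wide in jig x, 6 thick, 32 high) on springs before it. Origin at the lower middle of the plate's pressing face (towards jig +y) while unpressed, at bed height; axes as the jig's. Under load the plate gives back 1 mm for every 4 N. The robot should not push on the jaw with more than 15 N.
- bed (a point): Centre of the bed's upper face, 30 mm above the counter, axes as the jig's. The fixed stop (60 mm wide, 16 thick, 32 high) was set by hand and is not measured: its clamping face lies somewhere 39 to 47 mm to the +y side of this point and must be found by feel. At the start the free space between jaw and stop is 82 to 94 mm.
- carton: Closed cardboard carton, 50 (x) x 70 (y) x 50 mm high, 0.15 to 0.3 kg; origin at the centre of its underside. Clamped along its 70 mm length. A snug hold is a pressing force over 5 N (sliding it along the bed alone takes less than 4 N), about 10 N is right, above 20 N it is crushed.
- stamp: Bystander: blue self-inking stamp with a red cap, 60 x 40 x 76 mm high; origin at the centre of its underside.
- white_box: Bystander: white carton with a blue patch, 80 x 110 x 45 mm high; origin at the centre of its underside.
- tape: Bystander: clear tape roll lying flat, 90 mm diameter, 25 mm high; origin at the centre of its underside.
Things that resemble listed ones, but are neither listed nor needed, are in the scene too. Several things have the shape of the carton; the one meant has the colours described above.

How it is judged:
By the outcome, as a careful person would: the job done as asked, in the order asked, and still so for the second after the job is handed in, with the robot touching nothing.
It also fails if it takes over 64 s, if anything falls off the work surface, if the arm or the gripper's body presses on something with over 40 N, if the wrist force passes 120 N, or if a joint passes its speed limit or range.

## Working session

There is one attempt and no reset: what is moved stays moved. The work goes in short steps, Python scripts to look and compute and a shell command to move; the robot and the scene stay as the last step left them, time stands still between calls to the robot, and variables do not carry over. Pictures are saved under pics/ and viewed, and the job is handed in when it is done.

```bash
ls; mkdir -p pics
cat > h.py <<'E'
import numpy as np, cv2
from rig import bot
def pts(c):
    """world point for every pixel (undistorted pinhole)"""
    K=c["K"];d=c["depth"];h,w=d.shape
    u,v=np.meshgrid(np.arange(w),np.arange(h))
    X=(u-K[0,2])/K[0,0]*d;Y=(v-K[1,2])/K[1,1]*d
    P=np.stack([X,-Y,-d,np.ones_like(d)],-1)
    return (P@np.linalg.inv(c["world_to_cam"]).T)[...,:3]
E
python3 - <<'E'
from h import *
s=bot.read_state();print(s)
for n in("scene","top"):
    c=bot.capture(n);cv2.imwrite(f"pics/{n}0.png",c["pixels"]);print(n,c.keys(),c["K"],c["world_to_cam"])
    P=pts(c)
    for l in("carton","jig","guard","knob","jaw","stamp","white_box","tape"):
        for r in bot.regions_of(l,c):
            m=r["region"]&(c["depth"]>0)
            print(l,round(r["p"],2),np.round(r["extent"]),np.round(np.median(P[m],0),3) if m.any() else None)
E
```

```text
pics
{'time_s': 0.0, 'joint_positions': array([ 6.36273363e+01,  3.02780210e+01,  8.21557518e+01,  1.67940231e-04,
        6.76875628e+01, -1.02260454e+01]), 'qvel': array([ 0.06109598, -0.01892227,  0.08811503, -0.01128898, -0.02383495,
       -0.00668157]), 'tau': array([ 2.79090364e-05, -4.40052581e+01, -1.76584715e+01,  6.33656234e-02,
        5.83838322e-02, -1.67370699e-04]), 'position': array([0.17361591, 0.60005018, 0.40378486]), 'tcp_rot': array([[-9.43129622e-04, -9.60552712e-01,  2.78096382e-01],
       [-1.89609607e-03,  2.78097724e-01,  9.60550915e-01],
       [-9.99997758e-01,  3.78626563e-04, -2.08358243e-03]]), 'force': array([-0.11160079, -0.04212959,  0.13432338]), 'moment': array([-0.05264534,  0.02187567,  0.00131172]), 'opening': 0.9998024412312121}
scene dict_keys(['pixels', 'depth', 'K', 'world_to_cam', 'shot']) [[416.72678394   0.         278.36321773]
 [  0.         416.72678394 205.89430319]
 [  0.           0.           1.        ]] [[ 0.41864212  0.90806802  0.01229803 -0.16593824]
 [-0.76139294  0.34357579  0.54976037  0.38498547]
 [ 0.49499451 -0.2395164
[... 1151 characters left out ...]
 0.          0.          1.        ]]
carton 0.75 [197. 284.  38.  36.] [0.366 0.147 0.051]
carton 0.68 [174. 205.  37.  33.] [0.552 0.205 0.051]
carton 0.64 [157. 249.  34.  26.] [0.447 0.242 0.051]
guard 0.83 [271. 219.  58.  55.] [ 0.521 -0.025  0.086]
knob 0.76 [270. 219.  23.  20.] [ 0.518 -0.025  0.032]
jaw 0.74 [308. 174.  19.  29.] [ 0.627 -0.114  0.062]
jaw 0.71 [272. 220.  23.  20.] [ 0.517 -0.025  0.032]
jaw 0.48 [271. 218.  54.  55.] [ 0.519 -0.025  0.086]
stamp 0.79 [414. 264.  33.  25.] [ 0.423 -0.356  0.073]
white_box 0.71 [178. 144.  50.  42.] [0.698 0.208 0.046]
white_box 0.44 [276. 196. 112. 116.] [ 0.574 -0.04   0.03 ]
tape 0.72 [423. 167.  40.  41.] [ 0.65  -0.397  0.025]
```

Run:
```python
import cv2
a=cv2.imread("pics/top0.png");cv2.imwrite("pics/top0z.png",cv2.resize(a[110:320,130:470],None,fx=2.3,fy=2.3,interpolation=cv2.INTER_CUBIC))
```

```text
(no output)
```

View pics/top0z.png

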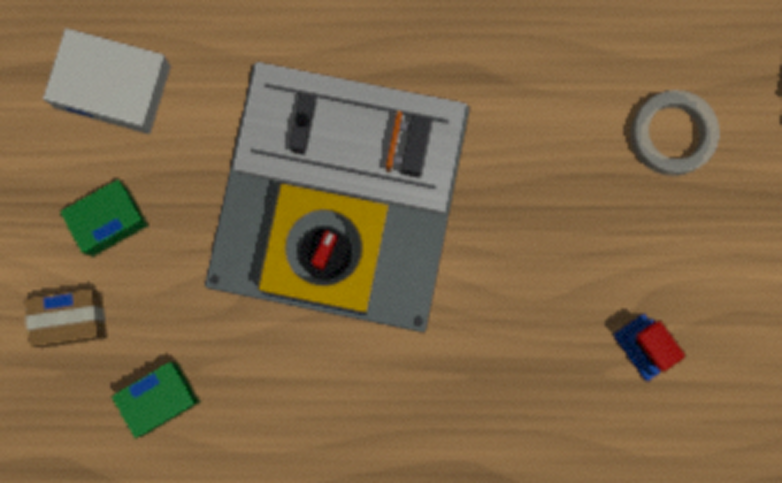

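View pics/scene0.png

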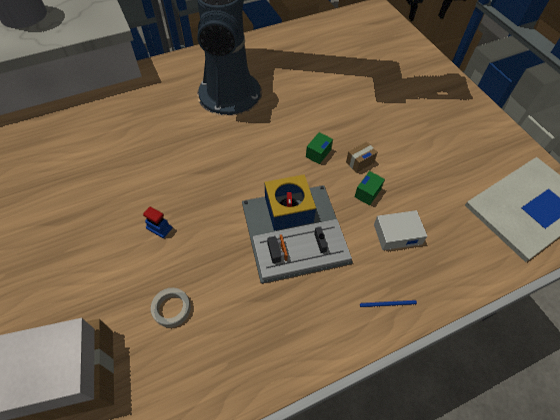

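The top picture shows the following:
- **Carton candidates:** brown cardboard with a white strip and blue label at about (157,249), a green box at (197,284), and a green box at (174,205). The white box at (178,144) is a bystander. By its colour, the brown one is meant.
- **Jig:** the jaw (orange) is at (308,174), the stop at about (262,163), and the knob at (271,219).

Next I'll take a close crop and measure the geometry.

```bash
cat >> h.py <<'E'
def rect(P,m,zl,zh):
    q=P[m&(P[...,2]>zl)&(P[...,2]<zh)]
    r=cv2.minAreaRect((q[:,:2]*1000).astype(np.float32))
    return [round(v/1000,4) for v in r[0]],[round(v,1) for v in r[1]],round(r[2],1),len(q),np.round(np.median(q[:,2]),4)
E
python3 - <<'E'
from h import *
c=bot.capture("top");P=pts(c);d=c["depth"]
a=c["pixels"];cv2.imwrite("pics/crop_carton.png",cv2.resize(a[220:310,130:230],None,fx=6,fy=6,interpolation=cv2.INTER_CUBIC))
box=np.zeros(d.shape,bool);box[232:266,138:177]=1
print("carton",rect(P,box,.044,.06))
g=np.zeros(d.shape,bool);g[185:255,235:310]=1
print("guard",rect(P,g,.08,.092))
j=np.zeros(d.shape,bool);j[130:260,210:340]=1
print("bed",rect(P,j,.025,.034)); print("base",rect(P,j,.008,.034)); print("stop+jaw",rect(P,j&~g,.057,.068))
q=P[j&~g&(P[...,2]>.05)&(P[...,2]<.07)]
c=bot.capture("wrist");cv2.imwrite("pics/wrist0.png",c["pixels"]);print(c["world_to_cam"])
E
```

```text
carton ([0.448, 0.2461], [50.2, 71.5], 8.9, 645, np.float64(0.0517))
guard ([0.5189, -0.0245], [110.2, 110.3], 78.8, 1418, np.float64(0.0864))
bed ([0.5839, -0.0372], [230.2, 242.4], 78.8, 3634, np.float64(0.0312))
base ([0.5826, -0.0299], [304.0, 327.0], 5.6, 6973, np.float64(0.0273))
stop+jaw ([0.6404, -0.0609], [139.8, 59.9], 78.9, 425, np.float64(0.0634))
[[ 2.78396695e-01  9.60466115e-01 -3.50251185e-04 -6.24404426e-01]
 [-9.31197387e-01  2.69823609e-01 -2.45084976e-01  2.85567142e-02]
 [-2.35301309e-01  6.85570004e-02  9.69501538e-01 -3.89570379e-01]
 [ 0.00000000e+00  0.00000000e+00  0.00000000e+00  1.00000000e+00]]
```

View pics/crop_carton.png

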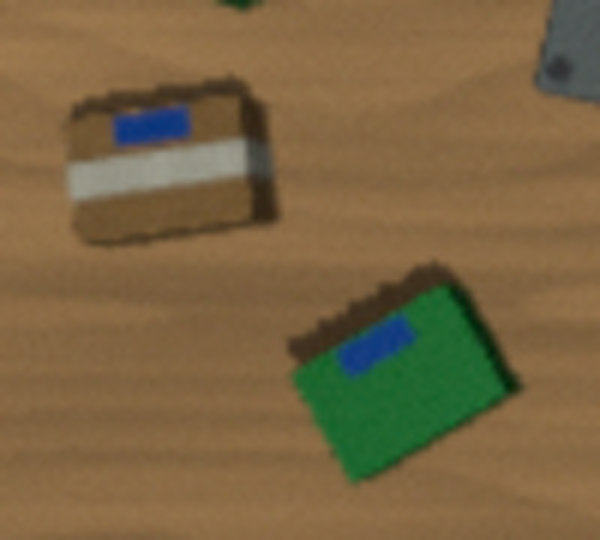

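View pics/wrist0.png

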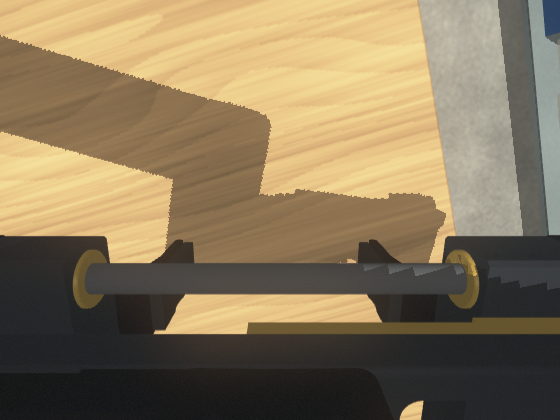

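The crop shows the brown carton with a pale strip and blue label, centred at crop (170,165), so it is the right one. The green box below it is only a look-alike. Carton: centre (0.448, 0.246), short side at azimuth +8.9°. Jig yaw is about -11.2°. I'll turn and travel first.

```bash
cat >> h.py <<'E'
def plan(x,y,z,az):
    """tool-axis offset after turning to az (spin first), assuming tool straight down"""
    s=bot.read_state();R=s["tcp_rot"];p=s["position"]
    now=np.degrees(np.arctan2(R[1,2],R[0,2])); sp=-(az-now); sp=(sp+180)%360-180
    a=np.radians(az); zx=np.array([np.cos(a),np.sin(a),0]);xx=np.array([0,0,-1.]);yx=np.cross(zx,xx)
    d=np.array([x,y,z])-p
    print("t",s["time_s"],"pos",p.round(4),"az",now.round(2),"spin",np.radians(sp).round(4),"offset",np.round([d@xx,d@yx,d@zx],4),"F",s["force"].round(2),"M",s["moment"].round(3),"op",round(s["opening"],3),"q6",s["joint_positions"][5].round(1))
E
python3 -m crank '[{"offset":[0.01,0,0],"spin":0.142},{"offset":[0.01,0,0],"spin":0.142},{"offset":[0.01,0,0],"spin":0.142},{"offset":[0.01,0,0],"spin":0.142},{"offset":[0.01,0,0],"spin":0.142},{"offset":[0.01,0,0],"spin":0.142},{"offset":[0.01,0,0],"spin":0.142},{"offset":[0.01,0,0],"spin":0.14}]'
python3 -c "
from h import *
plan(.448,.246,.26,8.9)"
```

```text
time_s: 1.8
position: [0.1738, 0.6004, 0.3244]
tcp_rot: [[0.0, -0.149, 0.989], [0.0, 0.989, 0.149], [-1.0, 0.0, 0.0]]
force: [-0.5, 0.3, 0.8]
opening: 1.001
t 1.8 pos [0.1738 0.6004 0.3244] az 8.55 spin -0.0061 offset [ 0.0644 -0.3926  0.2161] F [-0.49  0.31  0.84] M [-0.114 -0.003 -0.03 ] op 1.001 q6 55.1
```

```bash
python3 -m crank '[{"offset":[0,-0.0393,0.0216],"spin":0},{"offset":[0,-0.0393,0.0216],"spin":0},{"offset":[0,-0.0393,0.0216],"spin":0},{"offset":[0,-0.0393,0.0216],"spin":0},{"offset":[0,-0.0393,0.0216],"spin":0},{"offset":[0,-0.0393,0.0216],"spin":0},{"offset":[0,-0.0393,0.0216],"spin":0},{"offset":[0,-0.0393,0.0216],"spin":0},{"offset":[0.02,-0.0393,0.0216],"spin":0},{"offset":[0.02,-0.0393,0.0216],"spin":-0.006},{"offset":[0,0,0],"spin":0},{"offset":[0,0,0],"spin":0}]'
python3 -c "
from h import *
c=bot.capture('wrist');cv2.imwrite('pics/wrist1.png',c['pixels'])
plan(.448,.246,.196,8.9)"
```

```text
time_s: 3.0
position: [0.4485, 0.2444, 0.2844]
tcp_rot: [[-0.001, -0.157, 0.988], [-0.0, 0.988, 0.157], [-1.0, 0.0, -0.001]]
force: [0.1, 0.2, 0.6]
opening: 1.001
t 3.05 pos [0.4478 0.2453 0.2847] az 9.16 spin 0.0046 offset [0.0887 0.0006 0.0003] F [-0.25  0.25  0.14] M [-0.091  0.014 -0.031] op 0.998 q6 7.0
```

View pics/wrist1.png

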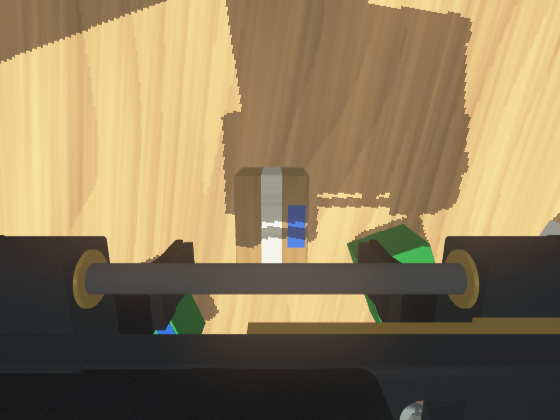

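The wrist picture shows the brown carton between the fingers, its strip at col 270 running straight along the tool. The green boxes lie outside the fingers. Now I'll descend, close and lift.

```bash
python3 -m crank '[{"offset":[0.03,0,0],"spin":0.005},{"offset":[0.03,0.0006,0.0003],"spin":0},{"offset":[0.02,0,0],"spin":0},{"offset":[0.0087,0,0],"spin":0},{"offset":[0,0,0],"spin":0},{"offset":[0,0,0],"spin":0}]' 0.075
python3 -c "
from h import *
plan(.448,.246,.196,8.9)"
python3 -m crank '[{"offset":[0,0,0],"spin":0},{"offset":[0,0,0],"spin":0},{"offset":[0,0,0],"spin":0},{"offset":[0,0,0],"spin":0},{"offset":[0,0,0],"spin":0},{"offset":[0,0,0],"spin":0}]' 0.04
python3 -c "
from h import *
plan(.448,.246,.196,8.9)"
```

```text
time_s: 3.65
position: [0.448, 0.2468, 0.1968]
tcp_rot: [[0.001, -0.157, 0.988], [0.0, 0.988, 0.157], [-1.0, 0.0, 0.001]]
force: [0.4, 0.2, -0.3]
opening: 0.86
t 3.65 pos [0.448  0.2468 0.1968] az 9.02 spin 0.002 offset [ 0.0008 -0.0008 -0.0001] F [ 0.38  0.21 -0.3 ] M [-0.096  0.087 -0.065] op 0.86 q6 7.3
time_s: 4.25
position: [0.4474, 0.2458, 0.1964]
tcp_rot: [[-0.002, -0.155, 0.988], [-0.0, 0.988, 0.155], [-1.0, -0.0, -0.002]]
force: [-2.8, -1.6, 5.6]
opening: 0.575
t 4.25 pos [0.4474 0.2458 0.1964] az 8.93 spin 0.0006 offset [0.0004 0.0001 0.0006] F [-2.84 -1.61  5.57] M [-0.194  0.488  0.019] op 0.575 q6 7.3
```

```bash
python3 -m crank '[{"offset":[-0.02,0,0],"spin":0},{"offset":[-0.04,0,0],"spin":0.0},{"offset":[-0.05,0,0],"spin":0.117},{"offset":[0,0,0],"spin":0.117},{"offset":[0,0,0],"spin":0.117},{"offset":[0,0,0],"spin":0}]'
python3 - <<'E'
from h import *
c=bot.capture("top");P=pts(c);cv2.imwrite("pics/top1.png",c["pixels"])
a=np.radians(-11.2);ux=np.array([np.cos(a),np.sin(a)]);uy=np.array([-np.sin(a),np.cos(a)])
B=np.array([.6435,-.0491]);px=(P[...,:2]-B)@ux;py=(P[...,:2]-B)@uy;z=P[...,2]
m=(abs(px)<22)&(abs(px)<.022)&(abs(py)<.1)&(z>.02)&(z<.08)
for y0 in np.arange(-.09,.075,.0025):
    k=m&(py>=y0)&(py<y0+.0025)
    if k.any():print(round(y0*1000,1),k.sum(),np.round(np.median(z[k])*1000,1),np.round(z[k].max()*1000,1),c["pixels"][k].mean(0).round())
plan(.6435,-.0491,.31,-11.2)
E
```

```text
time_s: 4.85
position: [0.4481, 0.2459, 0.3062]
tcp_rot: [[0.001, 0.194, 0.981], [0.0, 0.981, -0.194], [-1.0, 0.0, 0.001]]
force: [-0.3, 0.8, -2.4]
opening: 0.576
-90.0 18 32.0 35.1 [150. 153. 152.]
-87.5 18 31.2 35.3 [149. 152. 151.]
-85.0 17 32.5 34.0 [132. 134. 134.]
-82.5 17 62.3 66.7 [87. 88. 86.]
-80.0 17 63.5 67.1 [62. 60. 60.]
-77.5 21 63.8 67.9 [56. 54. 54.]
-75.0 18 63.4 67.7 [56. 54. 54.]
-72.5 18 63.1 67.1 [57. 55. 55.]
-70.0 22 63.2 66.5 [56. 54. 54.]
-67.5 18 65.0 68.8 [56. 54. 54.]
-65.0 20 63.6 67.3 [55. 53. 53.]
-62.5 21 62.9 68.9 [53. 52. 52.]
-60.0 18 34.9 56.6 [70. 69. 69.]
-57.5 20 33.9 59.0 [82. 81. 82.]
-55.0 20 34.5 55.7 [89. 89. 90.]
-52.5 20 43.1 64.7 [ 89.  99. 116.]
-50.0 21 64.2 68.1 [ 46.  87. 151.]
-47.5 18 63.7 67.0 [ 23.  77. 148.]
-45.0 14 33.4 63.0 [ 48.  69. 106.]
-42.5 18 31.5 36.4 [68. 72. 78.]
-40.0 17 31.5 37.0 [74. 75. 75.]
-37.5 17 30.7 34.2 [92. 94. 93.]
-35.0 18 32.3 36.6 [133. 135. 134.]
-32.5 20 31.8 37.4 [145. 148. 147.]
-30.0 17 31.8 36.3 [147. 149. 149.]
-27.5 17 31.6 36.6 [146. 149. 149.]
-25.0 17 31.0 35.1 [146. 149. 149.]
-22.5 20 3
[... 774 characters left out ...]
 35.7 [145. 147. 147.]
35.0 17 31.7 34.9 [144. 147. 146.]
37.5 17 33.1 36.6 [142. 145. 144.]
40.0 40 41.6 63.8 [91. 91. 91.]
42.5 20 63.7 71.6 [48. 47. 47.]
45.0 19 63.7 71.7 [45. 43. 42.]
47.5 17 63.9 71.1 [47. 44. 44.]
50.0 17 66.0 72.4 [41. 39. 38.]
52.5 21 64.2 71.5 [44. 43. 43.]
55.0 17 62.5 69.5 [51. 49. 49.]
57.5 1 61.9 61.9 [54. 52. 52.]
60.0 10 31.3 35.5 [60. 61. 60.]
62.5 19 31.1 36.8 [70. 70. 70.]
65.0 20 32.1 35.6 [92. 94. 93.]
67.5 18 32.3 35.7 [131. 133. 133.]
70.0 17 32.3 34.6 [143. 145. 144.]
72.5 18 31.7 34.9 [143. 145. 145.]
t 4.9 pos [0.4479 0.2459 0.3058] az -11.04 spin 0.0028 offset [-0.0042 -0.2514  0.2491] F [-0.77  0.01 -2.8 ] M [-0.112  0.062 -0.021] op 0.569 q6 27.3
```

View pics/top1.png

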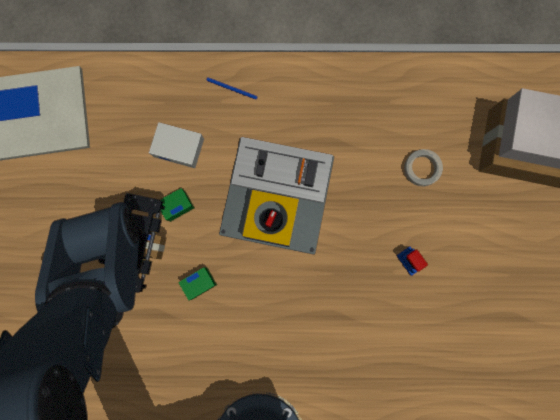

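The picture shows the arm at left holding the carton, with the jig unobstructed (stop at (261,163), jaw at (304,172)). In jig y the jaw face is at about -45 mm and the stop face at about +41.5 mm, so I'll aim for -2 mm.

```bash
python3 -m crank '[{"offset":[0,-0.0253,0.0249],"spin":0.003},{"offset":[0,-0.0253,0.0249],"spin":0},{"offset":[0,-0.0253,0.0249],"spin":0},{"offset":[0,-0.0253,0.0249],"spin":0},{"offset":[0,-0.0253,0.0249],"spin":0},{"offset":[0,-0.0253,0.0249],"spin":0},{"offset":[0,-0.0253,0.0249],"spin":0},{"offset":[0,-0.0253,0.0249],"spin":0},{"offset":[0,-0.0253,0.0249],"spin":0},{"offset":[0,-0.0253,0.0249],"spin":0},{"offset":[0,0,0],"spin":0},{"offset":[0,0,0],"spin":0}]'
python3 - <<'E'
from h import *
plan(.6431,-.0511,.245,-11.2)
for n in("scene","wrist"):
    c=bot.capture(n);a=c["pixels"]
    if n=="scene":
        a=cv2.resize(a[110:300,210:440],None,fx=3,fy=3,interpolation=cv2.INTER_CUBIC)
    cv2.imwrite(f"pics/{n}2.png",a)
E
```

```text
time_s: 6.1
position: [0.6424, -0.0519, 0.3046]
tcp_rot: [[-0.002, 0.197, 0.98], [0.001, 0.98, -0.197], [-1.0, 0.0, -0.003]]
force: [-0.1, 0.3, -3.3]
opening: 0.573
t 6.1 pos [ 0.6424 -0.0519  0.3046] az -11.36 spin -0.0027 offset [0.0596 0.0009 0.0005] F [-0.08  0.33 -3.26] M [-0.041  0.088 -0.017] op 0.573 q6 -3.2
```

View pics/scene2.png

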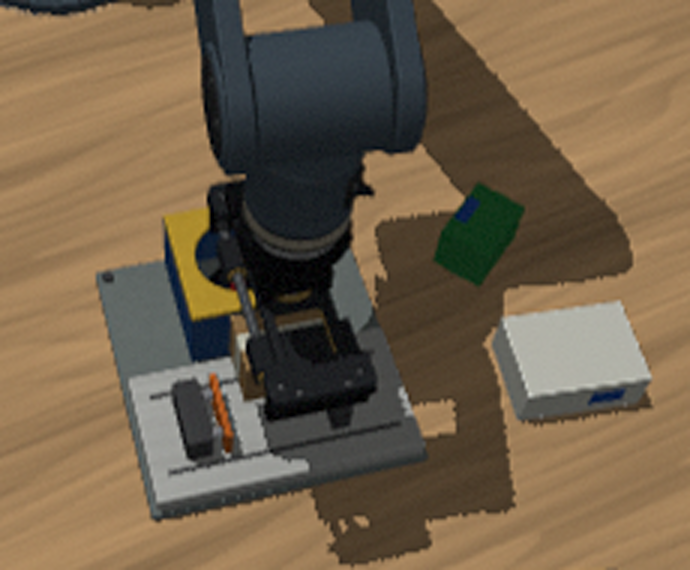

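View pics/wrist2.png

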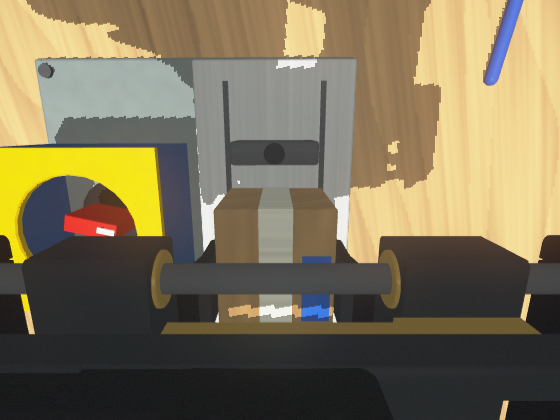

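Wrist view: the carton's strip (col 275) lines up with the stop's bolt (col 274) and lies midway between the slots (cols 226 and 323). I'll quantify this with depth before lowering.

Run:
```python
from h import *
c=bot.capture("wrist");P=pts(c);z=P[...,2]
a=np.radians(-11.2);ux=np.array([np.cos(a),np.sin(a)]);uy=np.array([-np.sin(a),np.cos(a)])
B=np.array([.6435,-.0491]);px=(P[...,:2]-B)@ux;py=(P[...,:2]-B)@uy
v,u=np.mgrid[:420,:560]
s=(v>143)&(v<163)&(u>215)&(u<335)&(z>.05)&(z<.068)
print("stop x",px[s].min(),px[s].max(),"y",np.percentile(py[s],[2,98]),z[s].mean())
k=(v>205)&(v<260)&(u>200)&(u<350)&(z>.13)&(z<.18)
print("carton top z",np.percentile(z[k],[5,50,95]),"x",np.percentile(px[k],[1,99]),"y max",py[k].max())
k=(v>185)&(v<204)&(u>200)&(u<350)&(z>.1)&(z<.18)
print("carton face x",np.percentile(px[k],[1,99]),"y",np.percentile(py[k],[5,50,95]),z[k].min(),z[k].max())
b=(v>60)&(v<140)&(u>215)&(u<330)
print("bed z",np.median(z[b]))
b=(v>65)&(v<130)&(u>190)&(u<360)&(abs(z-.03)<.006);print("bed x",px[b].min(),px[b].max())
```

```text
stop x -0.03367694438855475 0.025522912062411123 y [0.04359919 0.05555312] 0.062506140164183
carton top z [0.14907956 0.15816856 0.15922698] x [-0.03484084  0.02819683] y max 0.034717834715513755
carton face x [-0.02723562  0.02073238] y [0.03402448 0.03426143 0.03453563] 0.1083614276988594 0.14960912823203354
bed z 0.02979318575734141
bed x -0.0642816668746735 0.056011988816389725
```

```bash
python3 -m crank '[{"offset":[0.025,0,-0.0005],"spin":-0.002},{"offset":[0.025,0.0005,0],"spin":0},{"offset":[0.015,0,0],"spin":0},{"offset":[0.008,0,0],"spin":0},{"offset":[0.002,0,0],"spin":0},{"offset":[0,0,0],"spin":0},{"offset":[0,0,0],"spin":0}]'
python3 -c "
from h import *
plan(.6431,-.0511,.226,-11.2)"
```

```text
time_s: 6.95
position: [0.6426, -0.0504, 0.2321]
tcp_rot: [[0.002, 0.195, 0.981], [-0.001, 0.981, -0.195], [-1.0, -0.0, 0.002]]
force: [-0.3, -1.0, -2.6]
opening: 0.575
t 6.95 pos [ 0.6426 -0.0504  0.2321] az -11.22 spin -0.0004 offset [ 0.0061 -0.0006  0.0006] F [-0.32 -0.98 -2.63] M [-0.145  0.06  -0.027] op 0.575 q6 -3.2
```

```bash
python3 -m crank '[{"offset":[0.003,0,0],"spin":0},{"offset":[0.0015,0,0],"spin":0},{"offset":[0.001,0,0],"spin":0},{"offset":[0,0,0],"spin":0},{"offset":[0,0,0],"spin":0}]'
python3 -m crank '[{"offset":[0.0007,0,0],"spin":0},{"offset":[0,0,0],"spin":0},{"offset":[0,0,0],"spin":0}]'
```

```text
time_s: 7.45
position: [0.6422, -0.0504, 0.2264]
tcp_rot: [[0.001, 0.195, 0.981], [-0.0, 0.981, -0.195], [-1.0, -0.0, 0.001]]
force: [-1.4, 0.6, 4.7]
opening: 0.574
time_s: 7.75
position: [0.6422, -0.0504, 0.2264]
tcp_rot: [[0.001, 0.195, 0.981], [-0.0, 0.981, -0.195], [-1.0, -0.0, 0.001]]
force: [-1.4, 0.8, 9.2]
opening: 0.573
```

The force shows it is down on the bed. Opening gently and lifting off.

```bash
python3 -m crank '[{"offset":[-0.0005,0,0],"spin":0},{"offset":[0,0,0],"spin":0},{"offset":[0,0,0],"spin":0},{"offset":[0,0,0],"spin":0}]' 0.064
python3 -m crank '[{"offset":[-0.02,0,0],"spin":0},{"offset":[-0.04,0,0],"spin":0},{"offset":[-0.05,0,0],"spin":0},{"offset":[-0.03,-0.02,0],"spin":0},{"offset":[0,-0.045,0],"spin":0},{"offset":[0,-0.045,0],"spin":0},{"offset":[0,-0.045,0],"spin":0},{"offset":[0,0,0],"spin":0}]' 0.03
python3 - <<'E'
from h import *
for n in("wrist","top"):
    c=bot.capture(n);np.savez(f"{n}3.npz",**{k:c[k] for k in("pixels","depth","K","world_to_cam")})
    a=c["pixels"]
    if n=="top":a=cv2.resize(a[120:260,210:350],None,fx=4,fy=4,interpolation=cv2.INTER_CUBIC)
    cv2.imwrite(f"pics/{n}3.png",a)
E
```

```text
time_s: 8.15
position: [0.6421, -0.0504, 0.225]
tcp_rot: [[-0.0, 0.195, 0.981], [0.0, 0.981, -0.195], [-1.0, 0.0, -0.0]]
force: [0.7, 0.2, -0.3]
opening: 0.726
time_s: 8.95
position: [0.6111, -0.208, 0.3654]
tcp_rot: [[0.001, 0.201, 0.98], [-0.003, 0.98, -0.201], [-1.0, -0.003, 0.001]]
force: [0.6, 0.6, 0.1]
opening: 0.349
```

View pics/wrist3.png

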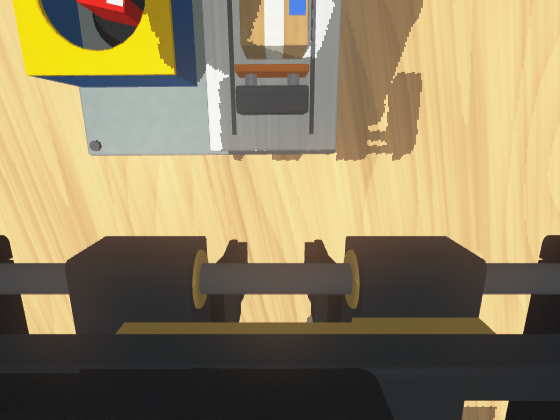

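View pics/top3.png

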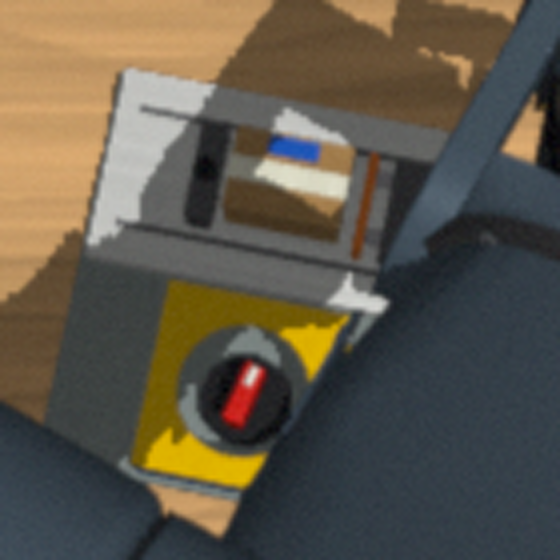

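The carton is between the stop and the jaw, parallel to both. The red knob blade shows at crop (243,393). Measuring carton centring and blade angle.

Run:
```python
from h import *
c=np.load("top3.npz");P=pts(c);z=P[...,2]
a=np.radians(-11.2);ux=np.array([np.cos(a),np.sin(a)]);uy=np.array([-np.sin(a),np.cos(a)])
B=np.array([.6435,-.0491]);px=(P[...,:2]-B)@ux;py=(P[...,:2]-B)@uy
m=(abs(px)<.04)&(abs(py)<.05)
r=rect(P,m,.075,.09);print("carton",r,"rel",(np.array(r[0])-B)@ux,(np.array(r[0])-B)@uy)
im=c["pixels"].astype(int);red=(im[...,2]>110)&(im[...,1]<70)&(im[...,0]<70)
g=(np.hypot(P[...,0]-.5189,P[...,1]+.0245)<.03)&((red&(z>.05))|((z>.066)&(z<.078)))
print("knob",rect(P,g,.06,.08))
w=(np.hypot(P[...,0]-.5189,P[...,1]+.0245)<.03)&(z>.06)&(z<.08)
q=P[w][:,:2];q0=q.mean(0);U,S,V=np.linalg.svd(q-q0);print(q0,len(q),np.degrees(np.arctan2(V[0,1],V[0,0])),S)
```

```text
carton ([0.645, -0.0496], [70.4, 50.8], 78.3, 641, np.float64(0.0817)) rel 0.001568549908633829 -0.00019912605084462722
knob ([0.5186, -0.0247], [12.1, 35.7], 66.4, 83, np.float64(0.0715))
[ 0.51850371 -0.0248373 ] 83 156.23970171801673 [0.09706385 0.03285097]
```

Run:
```python
from h import *
c=np.load("wrist3.npz");P=pts(c);z=P[...,2];im=c["pixels"].astype(int)
a=np.radians(-11.2);ux=np.array([np.cos(a),np.sin(a)]);uy=np.array([-np.sin(a),np.cos(a)])
B=np.array([.6435,-.0491]);px=(P[...,:2]-B)@ux;py=(P[...,:2]-B)@uy
v,u=np.mgrid[:420,:560]
k=(v<90)&(u<200)&(abs(z-.085)<.004);print("guard x",px[k].min(),px[k].max(),"y min",py[k].min(), "expected x centre -.127 , y -.055")
k=(v>75)&(v<120)&(u>225)&(u<320)&(z>.055)&(z<.07);print("jaw x",px[k].min(),px[k].max(),"y",py[k].min(),py[k].max())
k=(v<60)&(u>225)&(u<320)&(z>.07)&(z<.09);print("carton x",px[k].min(),px[k].max(),"y",py[k].min())
k=(v>30)&(v<85)&(u>225)&(u<320)&(im[...,2]>110)&(im[...,0]<60)&(z>.055);print("plate y",np.percentile(py[k],[2,98]),z[k].mean())
plan(.5170,-.0252,.365,66.4)
```

```text
guard x -0.1869332223685173 -0.07516192038094324 y min -0.0562919626017473 expected x centre -.127 , y -.055
jaw x -0.03392248909743915 0.026115693958891566 y -0.0833967287883855 -0.06126958133643109
carton x -0.026883148617391453 0.02319380760203812 y -0.03659302670340294
plate y [-0.05146187 -0.04581218] 0.0617297617916844
t 9.05 pos [ 0.6115 -0.2035  0.365 ] az -11.39 spin -1.3577 offset [-0.      0.158   0.1256] F [0.02 0.6  0.49] M [-0.077  0.051  0.003] op 0.345 q6 -17.0
```

```bash
python3 -m crank '[{"offset":[0,0,0],"spin":-0.136},{"offset":[0,0,0],"spin":-0.136},{"offset":[0,0,0],"spin":-0.136},{"offset":[0,0,0],"spin":-0.136},{"offset":[0,0,0],"spin":-0.136},{"offset":[0,0,0],"spin":-0.136},{"offset":[0,0,0],"spin":-0.136},{"offset":[0,0,0],"spin":-0.136},{"offset":[0,0,0],"spin":-0.136},{"offset":[0,0,0],"spin":-0.134}]' 0.03
python3 -m crank '[{"offset":[0.01,0.0316,0.0251],"spin":0},{"offset":[0.01,0.0316,0.0251],"spin":0},{"offset":[0.01,0.0316,0.0251],"spin":0},{"offset":[0.01,0.0316,0.0251],"spin":0},{"offset":[0.01,0.0316,0.0251],"spin":0},{"offset":[0,0,0],"spin":0},{"offset":[0,0,0],"spin":0}]'
python3 - <<'E'
from h import *
plan(.5170,-.0250,.22,66.4)
c=bot.capture("wrist");cv2.imwrite("pics/wrist4.png",c["pixels"])
c=bot.capture("scene");cv2.imwrite("pics/scene4.png",cv2.resize(c["pixels"][110:300,210:440],None,fx=3,fy=3,interpolation=cv2.INTER_CUBIC))
E
```

```text
time_s: 10.05
position: [0.6123, -0.2002, 0.365]
tcp_rot: [[-0.001, -0.921, 0.39], [0.001, 0.39, 0.921], [-1.0, 0.001, 0.001]]
force: [-1.1, -0.4, -0.4]
opening: 0.345
time_s: 10.75
position: [0.5165, -0.0223, 0.3153]
tcp_rot: [[-0.0, -0.919, 0.394], [0.0, 0.394, 0.919], [-1.0, 0.0, 0.0]]
force: [0.4, -0.4, 0.6]
opening: 0.345
t 10.75 pos [ 0.5165 -0.0223  0.3153] az 66.8 spin 0.007 offset [ 0.0953 -0.0015 -0.0023] F [ 0.42 -0.4   0.64] M [-0.055  0.014  0.033] op 0.345 q6 -81.7
```

View pics/wrist4.png

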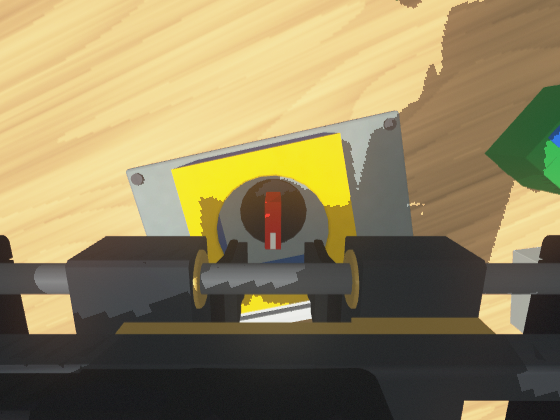

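View pics/scene4.png

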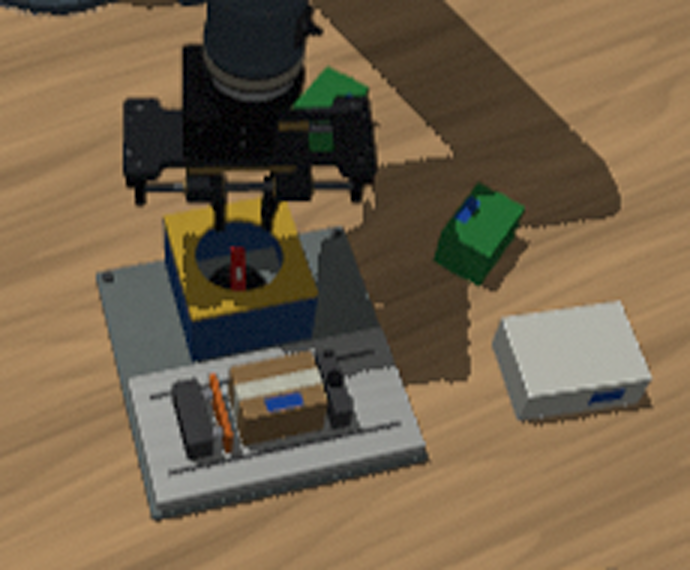

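The blade stands vertical at col 273 (rows 193–248), between the fingertips (cols 238 and 316), and the carton sits in place on the bed. Measuring the residual in tool axes.

Run:
```python
from h import *
c=bot.capture("wrist");P=pts(c);s=bot.read_state();R=s["tcp_rot"];p=s["position"]
T=(P-p)@R;im=c["pixels"].astype(int)
k=(im[...,2]>90)&(im[...,1]<70)&(P[...,2]>.066)&(P[...,2]<.076)
v,u=np.nonzero(k);print(v.min(),v.max(),u.min(),u.max())
q=T[k];print("blade tool y",np.percentile(q[:,1],[1,50,99]),"z",np.percentile(q[:,2],[1,50,99]))
g=T[(abs(P[...,2]-.085)<.003)&(np.arange(420)[:,None]<235)]
q2=q[:,1:]-q[:,1:].mean(0);_,_,V=np.linalg.svd(q2);print(V[0])
plan(.5170,-.0250,.22,66.4)
```

```text
197 245 266 282
blade tool y [-0.01346539  0.00696151  0.02148558] z [-0.00705194 -0.00125295  0.00455906]
[-0.99999365  0.00356257]
t 10.9 pos [ 0.5179 -0.0247  0.3158] az 66.58 spin 0.0032 offset [ 0.0958  0.0008 -0.0006] F [ 0.26  0.41 -0.22] M [-0.007  0.054  0.008] op 0.344 q6 -81.7
```

```bash
python3 -m crank '[{"offset":[0.02,0.0018,0.001],"spin":0.003},{"offset":[0.02,0,0],"spin":0},{"offset":[0.015,0,0],"spin":0},{"offset":[0.005,0,0],"spin":0},{"offset":[0,0,0],"spin":0}]'
python3 -c "
from h import *
plan(.5168,-.0227,.22,66.4)"
python3 -m crank '[{"offset":[0.012,0,0],"spin":0},{"offset":[0.012,0,0],"spin":0},{"offset":[0.008,0,0],"spin":0},{"offset":[0.003,0,0],"spin":0},{"offset":[0,0,0],"spin":0},{"offset":[0,0,0],"spin":0}]'
python3 -c "
from h import *
plan(.5168,-.0227,.22,66.4)"
```

```text
time_s: 11.4
position: [0.516, -0.0236, 0.2549]
tcp_rot: [[-0.001, -0.916, 0.401], [0.0, 0.401, 0.916], [-1.0, 0.001, -0.0]]
force: [-0.1, -0.6, -0.3]
opening: 0.343
t 11.4 pos [ 0.516  -0.0236  0.2549] az 66.34 spin -0.0011 offset [ 0.0349 -0.0004  0.0011] F [-0.15 -0.63 -0.3 ] M [0.028 0.014 0.041] op 0.343 q6 -81.4
time_s: 12.0
position: [0.5156, -0.0228, 0.2204]
tcp_rot: [[0.0, -0.916, 0.4], [-0.0, 0.4, 0.916], [-1.0, -0.0, -0.0]]
force: [0.2, -0.8, -0.8]
opening: 0.35
t 12.0 pos [ 0.5156 -0.0228  0.2204] az 66.41 spin 0.0002 offset [ 0.0004 -0.001   0.0005] F [ 0.19 -0.82 -0.77] M [-0.044  0.034  0.058] op 0.35 q6 -81.4
```

At grip height with no contact. Closing on the blade.

```bash
python3 -m crank '[{"offset":[0,0,0],"spin":0},{"offset":[0,0,0],"spin":0},{"offset":[0,0,0],"spin":0},{"offset":[0,0,0],"spin":0},{"offset":[0,0,0],"spin":0},{"offset":[0,0,0],"spin":0}]' 0.005
python3 -c "
from h import *
plan(.5156,-.0228,.22,66.4)"
```

```text
time_s: 12.6
position: [0.5153, -0.0236, 0.2207]
tcp_rot: [[-0.001, -0.917, 0.399], [-0.002, 0.399, 0.917], [-1.0, -0.0, -0.002]]
force: [-1.0, -5.8, 1.8]
opening: 0.134
t 12.6 pos [ 0.5153 -0.0236  0.2207] az 66.48 spin 0.0014 offset [0.0007 0.0001 0.0009] F [-0.99 -5.79  1.81] M [-0.784  0.329 -0.022] op 0.134 q6 -81.4
```

```bash
python3 -m crank '[{"offset":[0,0,-0.0008],"spin":0},{"offset":[0,0,0],"spin":0},{"offset":[0,0,0],"spin":0.05},{"offset":[0,0,0],"spin":0.05},{"offset":[0,0,0],"spin":0.05},{"offset":[0,0,0],"spin":0.05},{"offset":[0,0,0],"spin":0.05},{"offset":[0,0,0],"spin":0.05}]'
python3 -c "
from h import *
plan(.5156,-.0228,.22,66.4-57.3*.3)"
python3 -m crank '[{"offset":[0,0,0],"spin":0.05},{"offset":[0,0,0],"spin":0.05},{"offset":[0,0,0],"spin":0.05},{"offset":[0,0,0],"spin":0.05},{"offset":[0,0,0],"spin":0.05},{"offset":[0,0,0],"spin":0.05}]'
python3 -c "
from h import *
plan(.5156,-.0228,.22,66.4-57.3*.6)"
```

```text
time_s: 13.4
position: [0.5153, -0.0236, 0.2207]
tcp_rot: [[0.0, -0.757, 0.654], [-0.001, 0.653, 0.757], [-1.0, -0.001, -0.0]]
force: [0.3, -2.1, 3.4]
opening: 0.132
t 13.4 pos [ 0.5153 -0.0236  0.2207] az 49.19 spin -0.0003 offset [0.0007 0.0003 0.0008] F [ 0.26 -2.09  3.44] M [-0.487  0.191  0.269] op 0.132 q6 -64.2
time_s: 14.0
position: [0.5154, -0.0236, 0.2207]
tcp_rot: [[0.001, -0.53, 0.848], [-0.001, 0.848, 0.53], [-1.0, -0.001, 0.0]]
force: [-0.7, -2.3, 2.4]
opening: 0.134
t 14.0 pos [ 0.5154 -0.0236  0.2207] az 32.0 spin -0.0004 offset [0.0007 0.0006 0.0005] F [-0.71 -2.33  2.43] M [-0.357  0.157  0.26 ] op 0.134 q6 -47.0
```

```bash
python3 -m crank '[{"offset":[0,0,0],"spin":0.05},{"offset":[0,0,0],"spin":0.05},{"offset":[0,0,0],"spin":0.05},{"offset":[0,0,0],"spin":0.05}]'
python3 -c "
from h import *
plan(.5156,-.0228,.22,66.4-57.3*.8)"
python3 -m crank '[{"offset":[0,0,0],"spin":0.05},{"offset":[0,0,0],"spin":0.05},{"offset":[0,0,0],"spin":0.05},{"offset":[0,0,0],"spin":0.05}]'
python3 -c "
from h import *
plan(.5156,-.0228,.22,66.4-57.3*1.0)"
python3 -m crank '[{"offset":[0,0,0],"spin":0.05},{"offset":[0,0,0],"spin":0.05}]'
python3 -c "
from h import *
plan(.5156,-.0228,.22,66.4-57.3*1.1)"
```

```text
time_s: 14.4
position: [0.5155, -0.0235, 0.2207]
tcp_rot: [[0.001, -0.351, 0.936], [-0.001, 0.936, 0.351], [-1.0, -0.001, 0.001]]
force: [0.2, -1.1, 3.1]
opening: 0.133
t 14.4 pos [ 0.5155 -0.0235  0.2207] az 20.54 spin -0.0004 offset [0.0007 0.0006 0.0004] F [ 0.16 -1.1   3.14] M [-0.31   0.101  0.24 ] op 0.133 q6 -35.5
time_s: 14.8
position: [0.5156, -0.0235, 0.2207]
tcp_rot: [[0.001, -0.158, 0.987], [-0.001, 0.987, 0.158], [-1.0, -0.001, 0.001]]
force: [0.2, -1.7, 1.8]
opening: 0.136
t 14.8 pos [ 0.5156 -0.0235  0.2207] az 9.08 spin -0.0003 offset [0.0007 0.0007 0.0001] F [ 0.22 -1.73  1.82] M [-0.329  0.059  0.273] op 0.136 q6 -24.1
time_s: 15.0
position: [0.5156, -0.0235, 0.2207]
tcp_rot: [[0.001, -0.058, 0.998], [-0.001, 0.998, 0.058], [-1.0, -0.001, 0.001]]
force: [0.4, -0.6, 2.2]
opening: 0.139
t 15.0 pos [ 0.5156 -0.0235  0.2207] az 3.35 spin -0.0004 offset [0.0007 0.0007 0.    ] F [ 0.43 -0.62  2.16] M [-0.264  0.063  0.208] op 0.139 q6 -18.3
```

```bash
cat > r.py <<'E'
from h import *
s=bot.read_state();R=s["tcp_rot"];print("  turned",round(66.4/57.296-np.arctan2(R[1,2],R[0,2]),3),"Mz",s["moment"].round(3),"F",s["force"].round(1),"t",s["time_s"])
E
for i in 1; do python3 -m crank '[{"offset":[0,0,0],"spin":0.05}]' >/dev/null; python3 r.py; python3 -m crank '[{"offset":[0,0,0],"spin":0.05}]' >/dev/null; python3 r.py; python3 -m crank '[{"offset":[0,0,0],"spin":0.03}]'>/dev/null; python3 r.py;python3 -m crank '[{"offset":[0,0,0],"spin":0.03}]'>/dev/null; python3 r.py; done
python3 - <<'E'
from h import *
for n in("scene","wrist"):
  c=bot.capture(n);im=c["pixels"]
  cv2.imwrite(f"pics/{n}5.png",im if n=="wrist" else cv2.resize(im[190:300,230:370],None,fx=5,fy=5,interpolation=cv2.INTER_CUBIC))
E
```

```text
turned 1.15 Mz [-0.324  0.003  0.264] F [ 0.3 -1.7  2.9] t 15.1
  turned 1.2 Mz [-0.254  0.083  0.256] F [ 1.5 -0.7  2.1] t 15.2
  turned 1.23 Mz [-0.268  0.051  0.253] F [-0.4 -1.   2.2] t 15.3
  turned 1.26 Mz [-0.291  0.085  0.241] F [ 0.8 -0.6  2. ] t 15.4
```

View pics/scene5.png

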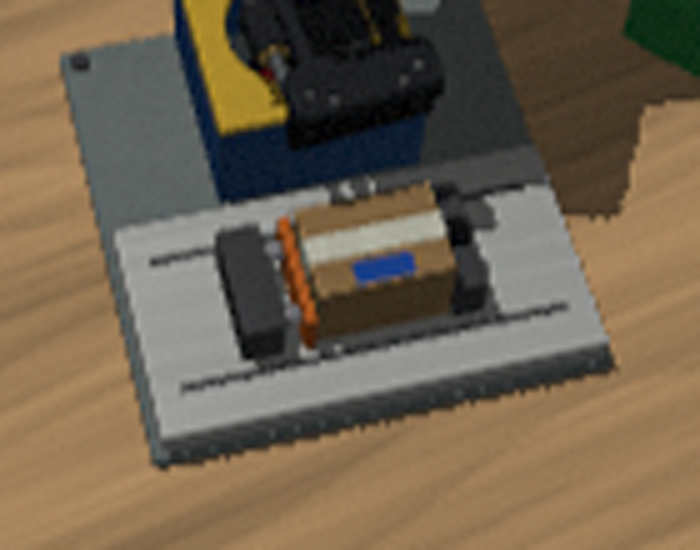

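View pics/wrist5.png

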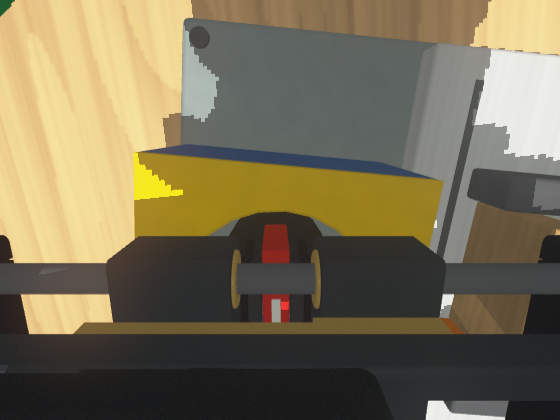

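The jaw plate (crop (297,280)) is against the carton, and the carton is close to the stop (crop (470,260)). The fingers hold the blade at col 275. I'll continue in small steps and watch the moment.

```bash
python3 -m crank '[{"offset":[0,0,0],"spin":0.03}]' >/dev/null; python3 r.py; python3 -m crank '[{"offset":[0,0,0],"spin":0.03}]' >/dev/null; python3 r.py; python3 -m crank '[{"offset":[0,0,0],"spin":0.03}]'>/dev/null; python3 r.py;python3 -m crank '[{"offset":[0,0,0],"spin":0.03}]'>/dev/null; python3 r.py
```

```text
turned 1.289 Mz [-0.246  0.037  0.207] F [-0.2 -0.8  3.4] t 15.6
  turned 1.319 Mz [-0.271 -0.019  0.279] F [ 0.8 -0.8  2.5] t 15.7
  turned 1.35 Mz [-0.188 -0.002  0.314] F [-0.2 -1.3  2.8] t 15.8
  turned 1.379 Mz [-0.244 -0.027  0.264] F [ 0.8 -1.6  2.4] t 15.9
```

```bash
python3 -m crank '[{"offset":[0,0,0],"spin":0.03}]' >/dev/null; python3 r.py; python3 -m crank '[{"offset":[0,0,0],"spin":0.03}]' >/dev/null; python3 r.py; python3 -m crank '[{"offset":[0,0,0],"spin":0.02}]'>/dev/null; python3 r.py;python3 -m crank '[{"offset":[0,0,0],"spin":0.02}]'>/dev/null; python3 r.py
```

```text
turned 1.409 Mz [-0.286 -0.024  0.23 ] F [ 0.1 -0.7  1.7] t 16.0
  turned 1.439 Mz [-0.229  0.003  0.226] F [-0.2 -1.1  2.3] t 16.1
  turned 1.459 Mz [-0.253 -0.009  0.28 ] F [ 0.4 -0.7  3.2] t 16.2
  turned 1.48 Mz [-0.182 -0.171  0.315] F [ 1.1 -0.3  3.4] t 16.3
```

```bash
python3 -m crank '[{"offset":[0,0,0],"spin":0.02}]' >/dev/null; python3 r.py; python3 -m crank '[{"offset":[0,0,0],"spin":0.02}]' >/dev/null; python3 r.py; python3 -m crank '[{"offset":[0,0,0],"spin":0.02}]'>/dev/null; python3 r.py
python3 - <<'E'
from h import *
c=bot.capture("scene");im=c["pixels"];np.savez("scene6.npz",**{k:c[k] for k in("pixels","depth","K","world_to_cam")})
cv2.imwrite(f"pics/scene6.png",cv2.resize(im[225:275,265:340],None,fx=10,fy=10,interpolation=cv2.INTER_CUBIC))
E
```

```text
turned 1.501 Mz [-0.181 -0.243  0.353] F [ 1.5 -1.4  3.9] t 16.4
  turned 1.521 Mz [-0.209 -0.249  0.287] F [ 1.1 -1.1  4.1] t 16.5
  turned 1.541 Mz [-0.158 -0.314  0.325] F [2.2 0.2 4. ] t 16.6
```

View pics/scene6.png

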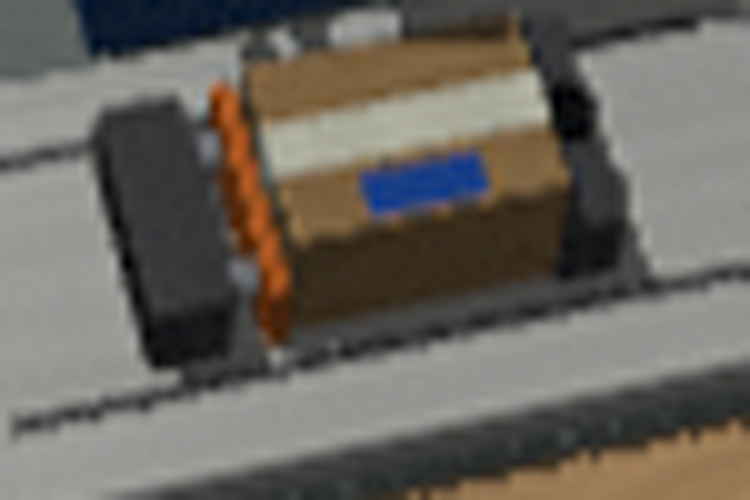

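The carton now touches the stop (crop (560,190)) and the plate is flush on the carton. The moment has started to rise since about 1.47 rad, so I'll continue gently.

```bash
python3 -m crank '[{"offset":[0,0,0],"spin":0.02}]' >/dev/null; python3 r.py; python3 -m crank '[{"offset":[0,0,0],"spin":0.02}]' >/dev/null; python3 r.py; python3 -m crank '[{"offset":[0,0,0],"spin":0.02}]'>/dev/null; python3 r.py
python3 -c "
from h import *
plan(.5156,-.0235,.2207,66.4-57.3*1.6)"
```

```text
turned 1.561 Mz [-0.106 -0.442  0.382] F [ 3.  -1.1  5. ] t 16.75
  turned 1.581 Mz [-0.153 -0.508  0.385] F [2.6 0.1 5. ] t 16.85
  turned 1.601 Mz [-0.105 -0.49   0.421] F [3.2 0.  5.8] t 16.95
t 16.95 pos [ 0.5158 -0.0236  0.2206] az -25.36 spin -0.0014 offset [-0.0001 -0.     -0.0003] F [3.25 0.01 5.81] M [-0.105 -0.49   0.421] op 0.137 q6 10.3
```

The estimates are about 8 N from the angle and about 13 N from the moment, both inside the wanted range, so I'll stop here. Now I'll let go, lift straight out, move clear and check.

```bash
python3 -m crank '[{"offset":[0,0,0],"spin":0},{"offset":[0,0,0],"spin":0}]' >/dev/null; python3 r.py
python3 -m crank '[{"offset":[0,0,0],"spin":0},{"offset":[0,0,0],"spin":0},{"offset":[0,0,0],"spin":0},{"offset":[0,0,0],"spin":0},{"offset":[0,0,0],"spin":0}]' 0.03
python3 r.py
python3 -m crank '[{"offset":[-0.01,0,0],"spin":0},{"offset":[-0.02,0,0],"spin":0},{"offset":[-0.03,0,0],"spin":0},{"offset":[-0.04,0,0],"spin":0},{"offset":[-0.04,0,0],"spin":0},{"offset":[0,0,0],"spin":0}]'
python3 - <<'E'
from h import *
plan(.42,.18,.36,-25.4)
c=bot.capture("wrist");cv2.imwrite("pics/wrist7.png",c["pixels"])
E
```

```text
turned 1.601 Mz [-0.113 -0.497  0.291] F [ 2.8 -0.3  6.2] t 17.15
time_s: 17.65
position: [0.5148, -0.0234, 0.22]
tcp_rot: [[-0.002, 0.427, 0.904], [0.001, 0.904, -0.427], [-1.0, -0.0, -0.002]]
force: [-0.7, 0.4, 0.7]
opening: 0.337
  turned 1.6 Mz [-0.134  0.132  0.013] F [-0.7  0.4  0.7] t 17.65
time_s: 18.25
position: [0.5167, -0.0237, 0.3661]
tcp_rot: [[0.012, 0.427, 0.904], [-0.003, 0.904, -0.427], [-1.0, 0.002, 0.012]]
force: [0.5, 0.2, 0.5]
opening: 0.344
t 18.25 pos [ 0.5167 -0.0237  0.3661] az -25.26 spin 0.0024 offset [ 0.0061  0.1425 -0.1748] F [0.49 0.25 0.48] M [-0.105  0.015  0.017] op 0.344 q6 10.2
```

View pics/wrist7.png

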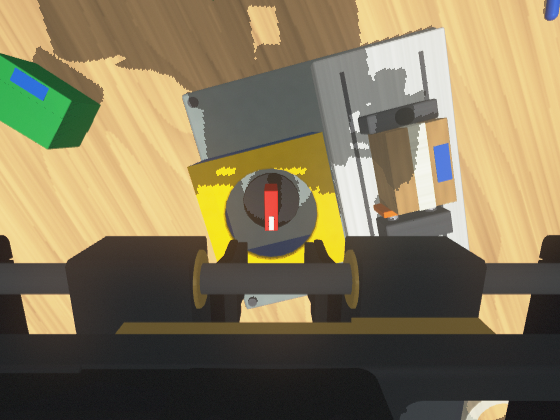

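The knob stands free (blade at col 271, row 205), and the carton sits between stop and jaw. Moving the arm aside for an unobstructed top view.

```bash
python3 -m crank '[{"offset":[0,0.028,-0.035],"spin":0},{"offset":[0,0.028,-0.035],"spin":0},{"offset":[0,0.028,-0.035],"spin":0},{"offset":[0,0.028,-0.035],"spin":0},{"offset":[0,0.028,-0.035],"spin":0},{"offset":[0,0.03,0],"spin":0},{"offset":[0,0.03,0],"spin":0},{"offset":[0,0,0],"spin":0}]'
python3 - <<'E'
from h import *
c=bot.capture("top");P=pts(c);z=P[...,2];im=c["pixels"]
cv2.imwrite("pics/top8.png",cv2.resize(im[120:260,210:350],None,fx=4,fy=4,interpolation=cv2.INTER_CUBIC))
a=np.radians(-11.2);ux=np.array([np.cos(a),np.sin(a)]);uy=np.array([-np.sin(a),np.cos(a)])
B=np.array([.6435,-.0491]);px=(P[...,:2]-B)@ux;py=(P[...,:2]-B)@uy
r=rect(P,(abs(px)<.04)&(abs(py)<.06),.075,.09);print("carton",r,"rel",(np.array(r[0])-B)@ux,(np.array(r[0])-B)@uy)
print("knob",rect(P,np.hypot(P[...,0]-.5189,P[...,1]+.0245)<.03,.06,.08))
m=(abs(px)<.028)&(py>-.09)&(py<-.02)
for y0 in np.arange(-.075,-.02,.0025):
    k=m&(py>=y0)&(py<y0+.0025)
    if k.any():print(round(y0*1000,1),k.sum(),np.round(np.median(z[k])*1000,1),im[k].mean(0).round())
o=(abs(px)<.03)&(abs(py)<.08)&(im[...,2].astype(int)-im[...,0]>70)&(z<.07)&(z>.055);print("orange",np.percentile(py[o],[2,50,98]))
for n in("stamp","white_box","tape"):
    for q in bot.regions_of(n,c)[:1]:print(n,np.median(P[q["region"]],0).round(3))
c=bot.capture("scene");im=c["pixels"];cv2.imwrite("pics/scene8.png",cv2.resize(im[170:285,230:370],None,fx=5,fy=5,interpolation=cv2.INTER_CUBIC))
E
```

```text
time_s: 19.1
position: [0.4432, 0.2345, 0.3598]
tcp_rot: [[0.001, 0.424, 0.906], [0.001, 0.906, -0.424], [-1.0, 0.002, 0.001]]
force: [-1.0, 0.2, -0.2]
opening: 0.347
carton ([0.6466, -0.0428], [70.1, 51.3], 78.6, 638, np.float64(0.0817)) rel 0.0018172845688966622 0.006782143967481818
knob ([0.5189, -0.0246], [35.7, 12.4], 64.9, 87, np.float64(0.0713))
-75.0 27 32.0 [149. 152. 151.]
-72.5 22 31.6 [149. 152. 151.]
-70.0 23 31.8 [149. 152. 151.]
-67.5 23 31.8 [146. 149. 148.]
-65.0 23 32.6 [118. 120. 120.]
-62.5 26 64.2 [76. 76. 75.]
-60.0 22 63.1 [58. 57. 56.]
-57.5 25 62.7 [56. 55. 55.]
-55.0 23 62.0 [56. 54. 54.]
-52.5 24 64.2 [56. 54. 54.]
-50.0 26 64.7 [55. 53. 53.]
-47.5 22 64.5 [56. 54. 54.]
-45.0 24 64.1 [55. 54. 54.]
-42.5 22 59.4 [57. 56. 56.]
-40.0 23 33.0 [73. 73. 73.]
-37.5 22 33.1 [81. 82. 86.]
-35.0 29 60.4 [ 48.  76. 119.]
-32.5 23 62.7 [ 20.  78. 152.]
-30.0 29 63.4 [ 39.  81. 134.]
-27.5 30 80.5 [ 70.  97. 120.]
-25.0 29 80.6 [ 77. 103. 120.]
-22.5 28 80.4 [ 78. 104. 122.]
orange [-0.03366145 -0.03101052 -0.02826006]
stamp [ 0.423 -0.355  0.072]
white_box [0.698 0.206 0.046]
tape [ 0.655 -0.394  0.025]
```

View pics/top8.png

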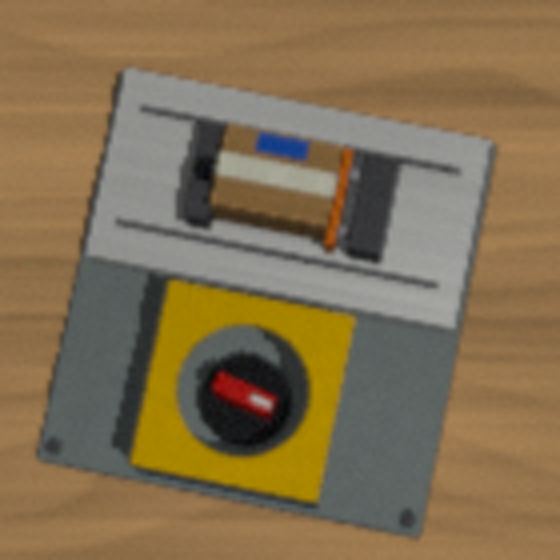

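View pics/scene8.png

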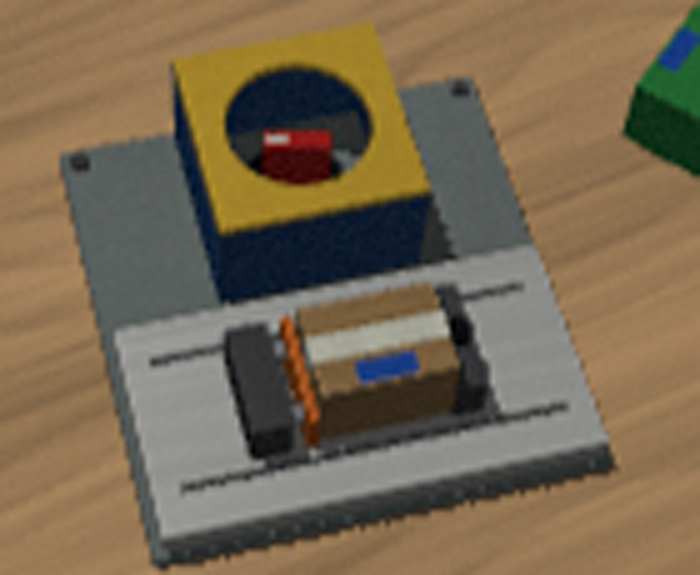

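The carton is flush with the stop (top crop (215,170)) and the orange plate is flush on it (crop (340,200)). The knob turned 1.597 rad by picture, and the block-to-plate gap suggests about 2.5–3.5 mm of spring compression, or 10–14 N. The robot is clear, so I'm handing in.

```bash
python3 -c "
from rig import bot
print(bot.hand_in())"
```

```text
the job is handed in; nothing more can be done
None
```

I set the brown carton flat on the jig bed and turned the knob about 1.60 rad clockwise through the guard hole. The jaw now holds the carton against the stop. I let go, moved the arm clear and handed the job in at about 19 s.

**Last checks:**
- **Position:** the top picture shows the carton flush with the stop and with the orange plate, and parallel to the bed within about 0.5°. It sits about 1–2 mm off centre across the bed, which I did not correct.
- **Clamping force:** I estimate about 8–14 N, within the 5–20 N range. The three estimates did not fully agree: about 8 N from the knob angle since contact, 13 N from the wrist moment, and 10–14 N from the spring compression in the picture.
- **Contact:** lateral force on the knob was about 6 N when the fingers closed and about 3 N while turning. I saw no sign of contact with the guard or the jaw.
- **Other things:** the stamp and white box measure as at the start. The tape roll reads about 5 mm different, which I take as measurement noise because the arm never went near it.

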